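Tip the rest block down against the painting's frame

TASK

Using only pushes, with nothing gripped or lifted, tip the upright wooden block over towards the framed painting so that it lies flat on the table, then gently push it along until its end sits flush against the long side of the frame. Do not shift the painting, and leave the jar, the amber bottle and the yellow tub where they stand; finish with the robot clear of everything.

Things in the scene. Friction and masses are not known exactly. Their poses are not given: they have to be found in the camera images.
- painting: Framed painting lying face up: brown wooden frame, landscape with flowers, loose, 1.8 kg (slides under about 10 N). 240 mm along its x, 140 mm along its y axis, frame 22 mm tall. Origin: centre of its underside, on the table; z up. Its long sides are the upright faces at y = +70 and -70 mm; the block stands beyond either one.
- painting_far (a point): Middle of the outer face of the painting's short side at +x: 120 mm along x from the painting's origin, 11 mm above the table.
- block: Pale wooden rest block, loose, about 0.3 kg, standing on its small end: 80 mm along its x, 50 mm along its y, 140 mm tall along its z axis. Origin: centre of the end it stands on. Its y axis is within 8 degrees of the painting's y axis (either way round), so a broad 80 x 140 mm face looks at the painting's long side, 160 to 200 mm from it.
- block_mid (a point): Centre of the block: 70 mm above the table when standing, 25 mm when lying on a broad face. Pushed on the upper part of the broad face away from the painting, the block tips without sliding, falls by itself beyond a lean of 20 degrees, and lands 50 mm high with its top end leading, some 20 to 60 mm short of the frame.
- block_top (a point): Centre of the block's 80 x 50 mm upper end face, 140 mm from its origin along its z axis; after tipping, the end that must meet the frame.
- jar: Clear glass jar with a green lid, 68 mm diameter, 100 mm tall, standing beyond the other long side of the painting. Bystander. Origin: centre of its underside.
- amber: Small amber glass bottle with a black cap, 44 mm diameter, 75 mm tall. Bystander, standing off one far (+x) corner of the painting, beside the lane of the block or of the jar. Origin: centre of its underside.
- tub: Yellow plastic tub with a white lid, 56 mm diameter, 70 mm tall. Bystander, standing off the other far (+x) corner of the painting. Origin: centre of its underside.
Mind the look-alikes: they are no part of the job. Of the things that look like the block, take the one that is farthest from the robot's base at the start.

How it is judged:
By the outcome, as a careful person would: the job done as asked, in the order asked, and still so for the second after the job is handed in, with the robot touching nothing.
It also fails if it takes over 45 s, if anything falls off the work surface, if the arm or the gripper's body presses on something with over 40 N, if the wrist force passes 120 N, or if a joint passes its speed limit or range.

ROBOT

A 6-joint arm with a two-finger parallel gripper is mounted at the origin on the work surface. World frame = base frame: x ahead of the robot, y to its left, z up, the work surface at z = 0. Lengths are in m, angles in rad, forces in N, time in s.
With the tool pointing down it reaches from about 0.35 to 0.975 m from the base axis. Payload 7.1 kg.
Tool frame: the origin (TCP) lies at the very end of the fingers, on their centre line; the grasp point (between the pads) lies 19 mm behind it; z points along the fingers, y is the line along which they close (so a half turn about z gives the same grasp; the last joint's range is limited). The gripper opens to 88 mm and grips with 3 to 60 N. Pads are 20 mm wide; open, the fingers measure 115 mm over their backs; the gripper's body (75 mm by 178 mm) begins 61 mm behind the grasp point.
Start: joints at [-1.234, 0.423, 1.63, -0, 1.089, -0.019], TCP at [0.218, -0.586, 0.223] pointing down, gripper open.
Joint ranges: [-3, 3], [-0.9, 2.11], [0.09, 2.58], [-1.31, 4.45], [0.11, 2.69], [-2.54, 2.54]. Speed limits (rad/s): [2.39, 2.39, 3.01, 3.14, 3.14, 3.14].

INTERFACE

Orientations are given as a unit quaternion [w, x, y, z].
In Python, from plant import arm gives the robot as it stands.
- The arm moves only by the tool move_arm, never from a script. Its arguments are lists of equal length, an entry for each row: "delta_pos": the shift along the world's x, y, z each as a share of 75 cm, from -1 to 1, a list of three; "rotation": the turn, a rotation vector about the world's x, y, z each as a share of 2 pi rad, from -1 to 1, a list of three; "gripper": the opening, from 0 (shut) to 1 (fully open). In form: {"delta_pos": [[x, y, z], ...], "rotation": [[wx, wy, wz], ...], "gripper": [gripper, ...]}. A call has 1 to 20 rows; each row shifts and turns the commanded pose from where the row before left it; what a row does not reach is not made up. A row lasts 1/8 s, in which the tool goes at most 62.5 mm and 10.7 degrees, less where a joint would pass 70% of its speed; a pose out of reach is approached as far as the arm can. A call with a number of a shift or a turn outside -1 to 1 is refused whole. A call with a gripper value outside its range is refused whole. The fingers move at their own pace and stop on an object; the grip force is fixed at half the most. Time passes only in rows, so rows that do not move let the fingers close. It gives the time, the measured TCP pose, the force, the opening and the grip force at its end, in the units of the state.
- arm.sense(): the state, without advancing time (a new reading comes with each control period).
- arm.grab_frame(name): name is "side" or "top" or "wrist"; returns a dict with "img" (400x640x3 uint8, blue, green, red), "z_map" (400x640 float32, m along the optical axis (not along the pixel's ray), 0 where there is no reading), "K" (3x3 intrinsics, pixels), "origin" and "attitude" of the camera in the world; the wrist camera has in their place "mount" (4x4, takes a point from camera to tool coordinates, whose origin is the TCP and whose axes are the flange's). Camera axes: x right, y up, looking along -z (the intrinsics and any distortion apply to the point x, -y, -z); pixel columns grow to the right and rows downward; lengths in m; the calibration is good to about 2 mm. A picture is of the moment at which its call begins: read the wrist's pose just before it.
- arm.finish_job(): hands the job in; it is judged then, once.
The state is a dict: "t": time; "qpos": joint angles; "dq": joint speeds; "joint_torque": joint torques, N m; "eef_pos": TCP position; "eef_rot": TCP orientation; "force": force on the tool from outside, world axes, zero at the start; "torque": the same for the moment, N m; "opening": finger opening in m; "grip_force": force on a finger pad.
Only numpy, scipy, OpenCV 4.12 (cv2) and the standard library are available. Lean on these libraries where they do the work, as an engineer would, in place of code of your own. Each camera call takes 0.05 s, during which the arm holds its last target. There are 200 camera calls.

## Working session

There is one attempt and no reset: what is moved stays moved. The work goes in short steps, Python scripts to look and compute and a tool call to move; the robot and the scene stay as the last step left them, time stands still between calls to the robot, and variables do not carry over. Pictures are saved under pics/ and viewed, at most 10 in all, crops included, and the job is handed in when it is done.

Besides the shell and the picture viewer there is one more tool, called after "Call:" in YAML: its name, and indented under it one key for each argument. move_arm: Moves the arm, as the interface text tells. Shift numbers are shares of 75 cm and turn numbers shares of 2 pi rad, none past 1 either way. Its arguments: {"type":"object","properties":{"delta_pos":{"type":"array","items":{"type":"array","items":{"type":"number","minimum":-1,"maximum":1}}},"rotation":{"type":"array","items":{"type":"array","items":{"type":"number","minimum":-1,"maximum":1}}},"gripper":{"type":"array","items":{"type":"number"}}},"required":["delta_pos","rotation","gripper"]}

```bash
mkdir -p pics; ls; cat > h.py <<'E'
import numpy as np, cv2
from scipy.spatial.transform import Rotation as R
from plant import arm
def att(a):
    a=np.array(a,float)
    return a if a.shape==(3,3) else R.from_quat(a[[1,2,3,0]]).as_matrix()
def cloud(f):
    z=f["z_map"];K=f["K"];v,u=np.indices(z.shape)
    p=np.stack([(u-K[0,2])/K[0,0]*z,-(v-K[1,2])/K[1,1]*z,-z],-1)
    return p@att(f["attitude"]).T+np.array(f["origin"])
E
python3 - <<'E'
from h import *
for n in("top","side"):
    f=arm.grab_frame(n); cv2.imwrite(f"pics/{n}0.png",f["img"]); print({k:v for k,v in f.items() if k not in("img","z_map")})
    np.savez(f"{n}0.npz",**{k:v for k,v in f.items() if v is not None})
print(arm.sense())
E
```

```text
pics
{'K': array([[360.97390904,   0.        , 320.77013102],
       [  0.        , 360.97390904, 200.04496414],
       [  0.        ,   0.        ,   1.        ]]), 'origin': array([ 0.3339634 , -0.00434779,  1.03063031]), 'attitude': array([-0.68276554, -0.06880815,  0.073791  ,  0.72363771])}
{'K': array([[499.63239528,   0.        , 321.80093649],
       [  0.        , 499.63239528, 195.10995551],
       [  0.        ,   0.        ,   1.        ]]), 'origin': array([0.01198175, 0.75638954, 0.64999283]), 'attitude': array([-0.26138226, -0.13637372,  0.47544221,  0.82887649])}
{'t': 0.1, 'qpos': array([-1.23400775e+00,  4.23760128e-01,  1.63058169e+00, -7.57541578e-06,
        1.08858536e+00, -1.90174484e-02]), 'dq': array([ 0.00100316, -0.00219676, -0.00140362,  0.00168111, -0.00029383,
       -0.00067352]), 'joint_torque': array([-5.18617053e-04, -5.45615816e+01, -2.74324501e+01,  6.45029219e-02,
        1.88591075e-02, -4.69458064e-05]), 'eef_pos': array([ 0.21756875, -0.58539391,  0.22199463]), 'eef_rot': array([-6.58326947e-04,  9.84216422e-01,  1.76967767e-01, -1.08885236e-04]), 'force': array([ 0.01173409, -0.20241237,  0.57315277]), 'torque': array([ 0.02302043,  0.03668494, -0.08678643]), 'grip_force': 0.0, 'opening': 0.08802639837972452}
```

View pics/top0.png

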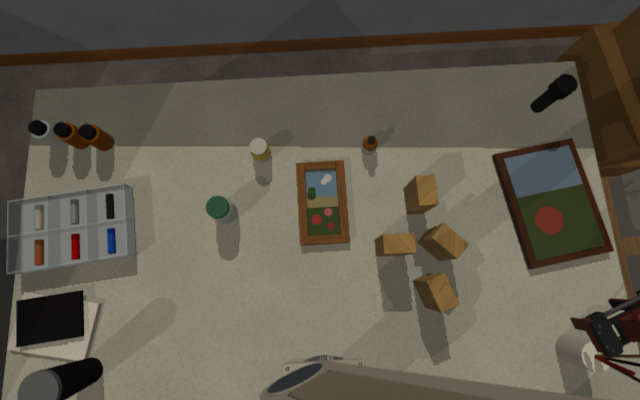

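View pics/side0.png

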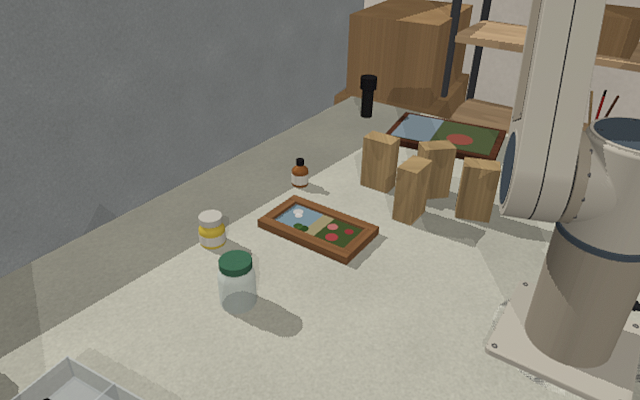

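Top view: the upright look-alike blocks have their tops near (425,187), (396,243), (446,241) and (441,290). The painting is at (323,203), the jar at (218,207), the tub at (260,148) and the amber bottle at (370,143). The block at (425,187) looks farthest from the base, so I'll measure all of them and crop to confirm.

```bash
cat > seg.py <<'E'
from h import *
f=dict(np.load("top0.npz")); P=cloud(f); 
Z=P[...,2]; print("table z med",np.median(Z[100:300:3,250:290]), (f["z_map"]==0).mean())
hsv=cv2.cvtColor(f["img"],cv2.COLOR_BGR2HSV)
def comps(m,amin,name):
    n,l,s,c=cv2.connectedComponentsWithStats(m.astype(np.uint8))
    for i in range(1,n):
        if s[i,4]<amin: continue
        p=P[l==i]; r=cv2.minAreaRect(p[:,:2].astype(np.float32)*1000)
        print(name,"px",c[i].round(),"n",s[i,4],"rect mm",np.round(r[0]),np.round(r[1]),round(r[2],1),"mean",p.mean(0).round(3),"r",np.hypot(*p[:,:2].mean(0)).round(3))
roi=np.zeros(Z.shape,bool); roi[120:330,190:480]=1
comps(roi&(Z>.13)&(Z<.155),60,"blocktop")
comps(roi&(Z>.014)&(Z<.03),150,"frame")
comps(roi&(Z>.05)&(Z<.12),60,"mid")
im=f["img"][120:330,180:480]; cv2.imwrite("pics/crop0.png",cv2.resize(im,None,fx=2.6,fy=2.6,interpolation=cv2.INTER_CUBIC))
E
python3 seg.py
```

```text
table z med -0.0007125934873407624 0.00405078125
blocktop px [426. 190.] n 623 rect mm [ 527. -285.] [51. 80.] 89.7 mean [ 0.526 -0.284  0.139] r 0.598
blocktop px [449. 241.] n 689 rect mm [ 396. -327.] [80. 51.] 44.9 mean [ 0.395 -0.326  0.139] r 0.513
blocktop px [398. 243.] n 677 rect mm [ 397. -201.] [81. 50.] 89.1 mean [ 0.396 -0.201  0.139] r 0.444
blocktop px [442. 293.] n 746 rect mm [ 273. -293.] [80. 51.] 20.2 mean [ 0.273 -0.292  0.139] r 0.4
frame px [322. 203.] n 2870 rect mm [537. -20.] [241. 140.] 0.1 mean [ 0.532 -0.019  0.019] r 0.532
mid px [370. 142.] n 100 rect mm [ 692. -165.] [33. 29.] 55.9 mean [ 0.692 -0.166  0.063] r 0.711
mid px [258. 147.] n 261 rect mm [694. 151.] [48. 48.] 63.1 mean [0.692 0.15  0.068] r 0.708
mid px [414. 199.] n 281 rect mm [ 516. -267.] [91. 40.] 31.1 mean [ 0.516 -0.267  0.085] r 0.581
mid px [219. 209.] n 570 rect mm [520. 256.] [62. 63.] 86.9 mean [0.518 0.253 0.091] r 0.577
mid px [435. 245.] n 290 rect mm [ 391. -307.] [92. 42.] 13.0 mean [ 0.39  -0.307  0.086] r 0.496
mid px [384. 248.] n 122 rect mm [ 379. -189.] [91. 41.] 56.2 mean [ 0.39  -0.174  0.085] r 0.427
mid px [427. 292.] n 270 rect mm [ 276. -272.] [39. 91.] 80.1 mean [ 0.274 -0.272  0.086] r 0.386
```

View pics/crop0.png

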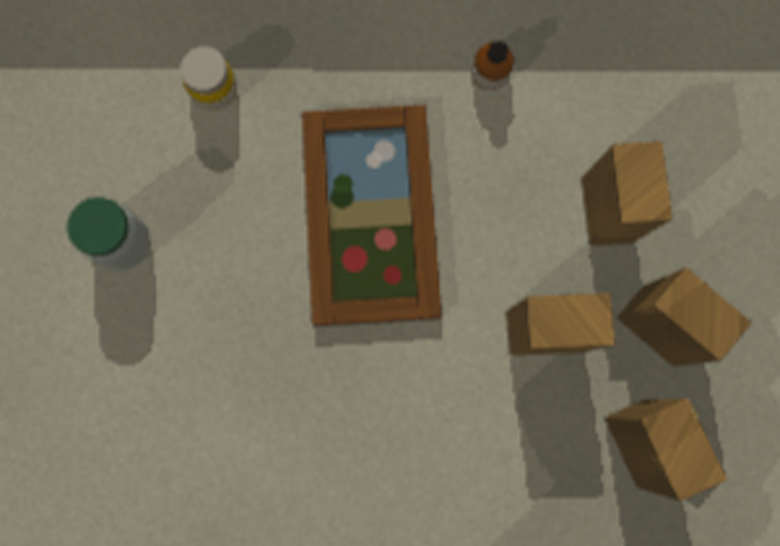

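The block at (425,187), centre (0.527, -0.285), is the one meant. It is farthest from the base (0.60 m against 0.51, 0.44 and 0.40). It is also square to the painting, with its broad face about 170 mm from the long side. Next I'll refine the yaw angles with line fits.

```bash
cat > fit.py <<'E'
from h import *
def ray(f,uv,z):
    K=f["K"]; d=np.stack([(uv[:,0]-K[0,2])/K[0,0],-(uv[:,1]-K[1,2])/K[1,1],-np.ones(len(uv))],1)@att(f["attitude"]).T
    o=np.array(f["origin"]); return o+d*((z-o[2])/d[:,2])[:,None]
def sides(f,zlo,zhi,z,seed,L,W):
    """line fits to the four sides of a top face at height z; L along x, W along y"""
    Z=cloud(f)[...,2]; m=((Z>zlo)&(Z<zhi)).astype(np.uint8)
    n,l,s,c=cv2.connectedComponentsWithStats(m); m=(l==l[seed[1],seed[0]]).astype(np.uint8)
    cn=max(cv2.findContours(m,0,cv2.CHAIN_APPROX_NONE)[0],key=len)[:,0].astype(float)
    p=ray(f,cn,z)[:,:2]; c=np.array(cv2.minAreaRect((p*1000).astype(np.float32))[0])/1000
    out={}
    for nm,ax,sg,half,oth in(("+x",0,1,L/2,W/2),("-x",0,-1,L/2,W/2),("+y",1,1,W/2,L/2),("-y",1,-1,W/2,L/2)):
        q=p[(abs(sg*(p[:,ax]-c[ax])-half)<.008)&(abs(p[:,1-ax]-c[1-ax])<oth*.8)]
        vx,vy,x0,y0=cv2.fitLine(q.astype(np.float32),cv2.DIST_HUBER,0,.001,.001).ravel()
        a=np.degrees(np.arctan2(vy,vx)) if ax else np.degrees(np.arctan2(-vx,vy))
        a=(a+90)%180-90; out[nm]=(round(float((x0,y0)[ax]),4),round(float(a),2))
    return c.round(4),out
E
python3 - <<'E'
from fit import *
f=dict(np.load("top0.npz"))
print(sides(f,.012,.035,.022,(342,203),.24,.14))
print(sides(f,.13,.155,.14,(426,190),.08,.05))
E
```

```text
(array([ 0.5352, -0.0198]), {'+x': (0.6536, 0.33), '-x': (0.4168, 0.27), '+y': (0.0486, 0.23), '-y': (-0.0882, 0.25)})
(array([ 0.5262, -0.2835]), {'+x': (0.5652, 1.57), '-x': (0.487, 1.58), '+y': (-0.2592, 0.82), '-y': (-0.3081, 0.57)})
```

Call:
move_arm:
  delta_pos:
    - [0.0515, 0.035, 0]
    - [0.0515, 0.035, 0]
    - [0.0515, 0.035, 0]
    - [0.0515, 0.035, 0]
    - [0.0515, 0.035, 0]
    - [0.0515, 0.035, 0]
    - [0.0515, 0.035, 0]
    - [0.0515, 0.035, 0]
    - [0, 0, 0]
    - [0, 0, 0]
  rotation:
    - [0, 0, 0.0243]
    - [0, 0, 0.0243]
    - [0, 0, 0.0243]
    - [0, 0, 0.0243]
    - [0, 0, 0.0243]
    - [0, 0, 0.0243]
    - [0, 0, 0.0243]
    - [0, 0, 0.0243]
    - [0, 0, 0]
    - [0, 0, 0]
  gripper: [0.4, 0.4, 0.4, 0.4, 0.4, 0.4, 0.4, 0.4, 0.4, 0.4]

```text
t: 1.35
eef_pos: [0.5262, -0.3757, 0.2222]
eef_rot: [-0.001, 0.705, 0.709, -0.0]
force: [-1.0, -0.2, -0.4]
opening: 0.0353
grip_force: 0.0
```

Call:
move_arm:
  delta_pos:
    - [0, 0, -0.037]
    - [0, 0, -0.037]
    - [0, 0, -0.037]
    - [0, 0, -0.037]
    - [0, 0, 0]
    - [0, 0.02, 0]
    - [0, 0.02, 0]
    - [0, 0.01, 0]
    - [0, 0, 0]
  rotation:
    - [0, 0, 0]
    - [0, 0, 0]
    - [0, 0, 0]
    - [0, 0, 0]
    - [0, 0, 0]
    - [0, 0, 0]
    - [0, 0, 0]
    - [0, 0, 0]
    - [0, 0, 0]
  gripper: [0.4, 0.4, 0.4, 0.4, 0.4, 0.4, 0.4, 0.4, 0.4]

```text
t: 2.48
eef_pos: [0.5271, -0.3375, 0.1124]
eef_rot: [0.0, 0.704, 0.71, 0.0]
force: [-0.2, -0.2, 0.8]
opening: 0.0353
grip_force: 0.0
```

Call:
move_arm:
  delta_pos:
    - [0, 0.006, 0]
    - [0, 0.006, 0]
    - [0, 0.006, 0]
    - [0, 0.006, 0]
    - [0, 0.006, 0]
    - [0, 0.006, 0]
  rotation:
    - [0, 0, 0]
    - [0, 0, 0]
    - [0, 0, 0]
    - [0, 0, 0]
    - [0, 0, 0]
    - [0, 0, 0]
  gripper: [0.4, 0.4, 0.4, 0.4, 0.4, 0.4]

```text
t: 3.22
eef_pos: [0.5268, -0.3111, 0.1118]
eef_rot: [0.0, 0.705, 0.709, 0.0]
force: [0.3, -1.1, -0.2]
opening: 0.0349
grip_force: 0.4
```

Call:
move_arm:
  delta_pos:
    - [0, 0.006, 0]
    - [0, 0.006, 0]
    - [0, 0.006, 0]
    - [0, 0.006, 0]
    - [0, 0.006, 0]
    - [0, 0, 0]
  rotation:
    - [0, 0, 0]
    - [0, 0, 0]
    - [0, 0, 0]
    - [0, 0, 0]
    - [0, 0, 0]
    - [0, 0, 0]
  gripper: [0.4, 0.4, 0.4, 0.4, 0.4, 0.4]

```text
t: 3.98
eef_pos: [0.5267, -0.2884, 0.1116]
eef_rot: [-0.0, 0.705, 0.71, -0.0]
force: [0.2, -0.0, 0.0]
opening: 0.0352
grip_force: 0.0
```

```bash
python3 - <<'E'
from h import *
f=arm.grab_frame("side"); im=f["img"][100:300,180:540]; cv2.imwrite("pics/s1.png",cv2.resize(im,None,fx=2,fy=2))
E
```

```text
(no output)
```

View pics/s1.png

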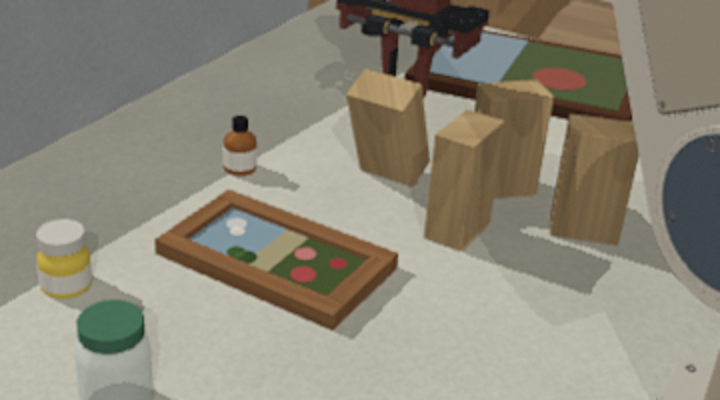

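The crop shows the target block at about (390,125), leaning slightly towards the painting with the fingers behind it. Nothing else has moved.

Call:
move_arm:
  delta_pos:
    - [0, 0.006, 0]
    - [0, 0.006, 0]
    - [0, 0.006, 0]
    - [0, 0, 0]
    - [0, 0, 0]
    - [0, 0, 0]
    - [0, 0, 0]
  rotation:
    - [0, 0, 0]
    - [0, 0, 0]
    - [0, 0, 0]
    - [0, 0, 0]
    - [0, 0, 0]
    - [0, 0, 0]
    - [0, 0, 0]
  gripper: [0.4, 0.4, 0.4, 0.4, 0.4, 0.4, 0.4]

```text
t: 4.9
eef_pos: [0.5267, -0.2754, 0.1116]
eef_rot: [-0.0, 0.705, 0.709, -0.0]
force: [0.3, 0.1, -0.4]
opening: 0.0349
grip_force: 0.0
```

```bash
python3 - <<'E'
from h import *
f=arm.grab_frame("side"); im=f["img"][100:300,180:540]; cv2.imwrite("pics/s2.png",cv2.resize(im,None,fx=2,fy=2))
E
```

```text
(no output)
```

View pics/s2.png

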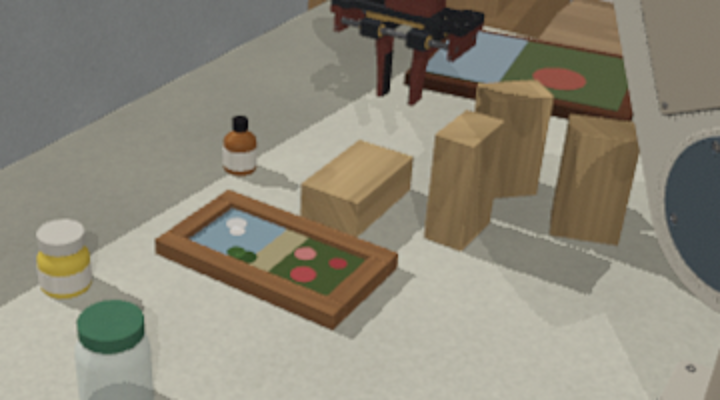

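The block now lies flat at about (355,185) in the crop, with its top end just short of the frame. I'll back off, shift sideways and measure.

Call:
move_arm:
  delta_pos:
    - [0, -0.02, 0]
    - [0.006, -0.03, 0]
    - [0.006, -0.03, 0]
    - [0.007, -0.01, 0]
    - [0, 0, 0]
  rotation:
    - [0, 0, 0]
    - [0, 0, 0]
    - [0, 0, 0]
    - [0, 0, 0]
    - [0, 0, 0]
  gripper: [0.3, 0.3, 0.3, 0.3, 0.3]

```text
t: 5.58
eef_pos: [0.5412, -0.3437, 0.1114]
eef_rot: [0.0, 0.705, 0.709, 0.0]
force: [0.1, -0.2, -0.2]
opening: 0.0262
grip_force: 0.0
```

```bash
cat > look.py <<'E'
from fit import *
import sys
f=arm.grab_frame("top"); np.savez("last.npz",**f); cv2.imwrite(sys.argv[1],f["img"])
s=arm.sense(); print(s["t"],s["eef_pos"].round(4),s["opening"])
P=cloud(f);Z=P[...,2]
m=(Z>.04)&(Z<.06)&(P[...,0]>.45)&(P[...,0]<.62)&(P[...,1]>-.33)&(P[...,1]<-.08)
n,l,st,c=cv2.connectedComponentsWithStats(m.astype(np.uint8)); i=1+st[1:,4].argmax(); v,u=np.argwhere(l==i)[len(np.argwhere(l==i))//2]
print("n",st[i,4],"block",sides(f,.04,.06,.05,(u,v),.08,.14))
print("frame",sides(f,.012,.035,.022,(342,203),.24,.14))
E
python3 look.py pics/t1.png
```

```text
5.625 [ 0.5408 -0.3429  0.1113] 0.02654988078475689
n 1111 block (array([ 0.5252, -0.1825]), {'+x': (0.5645, 0.43), '-x': (0.4858, 1.22), '+y': (-0.1138, 0.91), '-y': (-0.2469, -48.85)})
frame (array([ 0.5352, -0.0198]), {'+x': (0.6536, 0.2), '-x': (0.4167, 0.02), '+y': (0.0486, 0.23), '-y': (-0.0882, 0.25)})
```

Call:
move_arm:
  delta_pos:
    - [0.001, 0.028, 0]
    - [0.001, 0.028, 0]
    - [0.001, 0.026, 0]
    - [0, 0, -0.03]
    - [0, 0, -0.03]
    - [0, 0, -0.03]
    - [0, 0, -0.025]
    - [0, 0, 0]
    - [0, 0, 0]
  rotation:
    - [0, 0, 0]
    - [0, 0, 0]
    - [0, 0, 0]
    - [0, 0, 0]
    - [0, 0, 0]
    - [0, 0, 0]
    - [0, 0, 0]
    - [0, 0, 0]
    - [0, 0, 0]
  gripper: [0.3, 0.3, 0.3, 0.3, 0.3, 0.3, 0.3, 0.3, 0.3]

```text
t: 6.75
eef_pos: [0.5437, -0.2812, 0.026]
eef_rot: [0.0, 0.705, 0.709, 0.0]
force: [0.1, -1.3, 0.4]
opening: 0.0263
grip_force: 0.0
```

Call:
move_arm:
  delta_pos:
    - [0, 0.006, 0]
    - [0, 0.006, 0]
    - [0, 0.006, 0]
    - [0, 0.006, 0]
    - [0, 0.006, 0]
    - [0, 0.006, 0]
    - [0, 0.004, 0]
  rotation:
    - [0, 0, 0]
    - [0, 0, 0]
    - [0, 0, 0]
    - [0, 0, 0]
    - [0, 0, 0]
    - [0, 0, 0]
    - [0, 0, 0]
  gripper: [0.3, 0.3, 0.3, 0.3, 0.3, 0.3, 0.3]

```text
t: 7.62
eef_pos: [0.5435, -0.2513, 0.0256]
eef_rot: [0.0, 0.705, 0.709, 0.0]
force: [-0.5, -2.5, 2.2]
opening: 0.0265
grip_force: 1.5
```

```bash
python3 look.py pics/t2.png
```

```text
7.675 [ 0.5434 -0.2509  0.0255] 0.026630931746008377Traceback (most recent call last):
  File "look.py", line 7, in <module>
    n,l,st,c=cv2.connectedComponentsWithStats(m.astype(np.uint8)); i=1+st[1:,4].argmax(); v,u=np.argwhere(l==i)[len(np.argwhere(l==i))//2]
                                                                       ~~~~~~~~~~~~~~~^^
ValueError: attempt to get argmax of an empty sequence
```

```bash
cat > sidel.py <<'E'
from fit import *
import sys
f=arm.grab_frame("side"); cv2.imwrite(sys.argv[1],cv2.resize(f["img"][130:280,230:430],None,fx=4,fy=4,interpolation=cv2.INTER_CUBIC))
print(arm.sense()["force"].round(1))
P=cloud(f);x,y,Z=np.moveaxis(P,-1,0)
def edge(m,sgn):
    o=[]
    for a in np.arange(.492,.562,.005):
        q=y[m&(abs(x-a)<.003)]
        if len(q)>3:o.append((a,np.quantile(q,.98 if sgn>0 else .02)))
    o=np.array(o); k=np.polyfit(o[:,0],o[:,1],1); print(len(o),"edge y at x=.527:",np.polyval(k,.527).round(4),"deg",np.degrees(k[0]).round(2))
edge((Z>.044)&(Z<.056)&(y>-.3)&(y<-.06),1)      # block top face leading edge
edge((Z>.01)&(Z<.043)&(y>-.2)&(y<-.05)&(abs(Z-.03)<.012),1) # block end face
edge((Z>.018)&(Z<.027)&(y>-.11)&(y<0),-1)      # frame top near edge
for n,zl,zh,c in(("jar",.09,.11,(.52,.255)),("tub",.06,.08,(.692,.15)),("amber",.06,.08,(.692,-.166))):
    q=P[(Z>zl)&(Z<zh)&(np.hypot(x-c[0],y-c[1])<.05)]; print(n,q.mean(0).round(3),len(q))
E
python3 sidel.py pics/s3.png
```

```text
[ 0.4 -0.5  1. ]
15 edge y at x=.527: -0.0972 deg 0.37
15 edge y at x=.527: -0.065 deg -0.55
15 edge y at x=.527: -0.0992 deg -0.23
jar [0.519 0.263 0.098] 682
tub [0.691 0.155 0.068] 311
amber [ 0.692 -0.164  0.069] 61
```

View pics/s3.png

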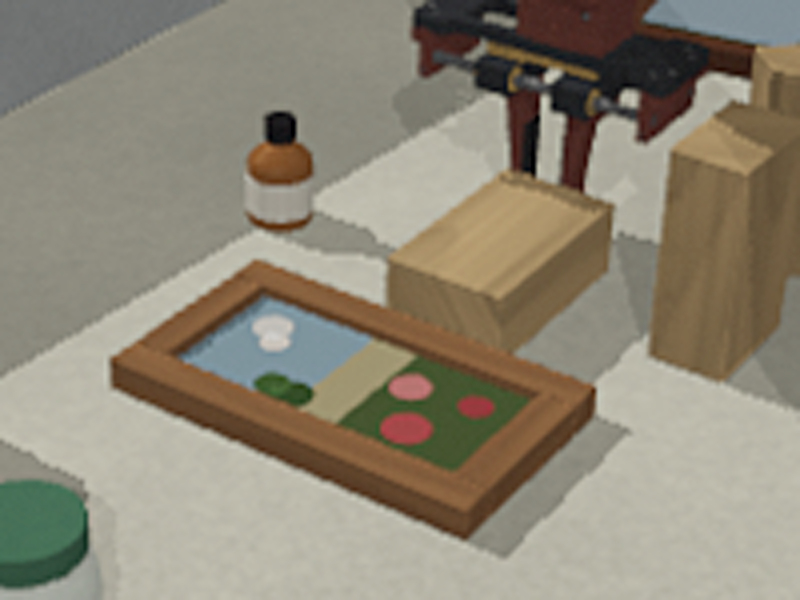

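The side crop shows the block at about (500,250) near the frame with a small gap left, about 7 mm by the numbers. I'll go on in small steps and watch the force.

Call:
move_arm:
  delta_pos:
    - [0, 0.002, 0]
    - [0, 0.002, 0]
    - [0, 0.002, 0]
    - [0, 0.0015, 0]
  rotation:
    - [0, 0, 0]
    - [0, 0, 0]
    - [0, 0, 0]
    - [0, 0, 0]
  gripper: [0.3, 0.3, 0.3, 0.3]

```text
t: 8.22
eef_pos: [0.5431, -0.2456, 0.0254]
eef_rot: [-0.0, 0.705, 0.709, -0.0]
force: [0.5, -2.7, 1.9]
opening: 0.0266
grip_force: 1.2
```

```bash
python3 sidel.py pics/s4.png
```

```text
[-0.6 -2.4  1.5]
15 edge y at x=.527: -0.0924 deg 0.38
15 edge y at x=.527: -0.0647 deg -0.28
15 edge y at x=.527: -0.094 deg 1.27
jar [0.519 0.263 0.098] 685
tub [0.691 0.155 0.068] 316
amber [ 0.692 -0.164  0.069] 61
```

Call:
move_arm:
  delta_pos:
    - [0, 0.001, 0]
    - [0, 0.001, 0]
  rotation:
    - [0, 0, 0]
    - [0, 0, 0]
  gripper: [0.3, 0.3]

```text
t: 8.52
eef_pos: [0.5432, -0.2441, 0.0254]
eef_rot: [-0.0, 0.705, 0.709, -0.0]
force: [-0.1, -2.8, 1.2]
opening: 0.026
grip_force: 1.1
```

Call:
move_arm:
  delta_pos:
    - [0, 0.001, 0]
    - [0, 0.0005, 0]
  rotation:
    - [0, 0, 0]
    - [0, 0, 0]
  gripper: [0.3, 0.3]

```text
t: 8.78
eef_pos: [0.5432, -0.2433, 0.0254]
eef_rot: [0.0, 0.705, 0.709, -0.0]
force: [-0.1, -5.0, -0.3]
opening: 0.026
grip_force: 2.5
```

Call:
move_arm:
  delta_pos:
    - [0, 0, 0]
  rotation:
    - [0, 0, 0]
  gripper: [0.3]

```text
t: 8.9
eef_pos: [0.5431, -0.2433, 0.0254]
eef_rot: [0.0, 0.705, 0.709, -0.0]
force: [-0.8, -4.5, -0.1]
opening: 0.0265
grip_force: 2.2
```

```bash
python3 sidel.py pics/s5.png; python3 - <<'E'
from h import *
f=dict(np.load("side0.npz"))
for n,g in(("old",f),("new",arm.grab_frame("side"))):
    P=cloud(g);x,y,Z=np.moveaxis(P,-1,0); m=(Z>.016)&(Z<.028)&(y>-.02)&(y<.1)
    print(n,[np.quantile(y[m&(abs(x-a)<.01)],.97).round(4) for a in(.45,.49,.53,.57,.61)])
E
```

```text
[ 0.6 -4.4 -0.3]
15 edge y at x=.527: -0.0898 deg 1.61
15 edge y at x=.527: -0.0648 deg 0.13
15 edge y at x=.527: -0.0918 deg -0.79
jar [0.519 0.263 0.098] 677
tub [0.691 0.155 0.068] 313
amber [ 0.692 -0.163  0.07 ] 59
old [np.float64(0.0522), np.float64(0.0513), np.float64(0.052), np.float64(0.051), np.float64(0.0516)]
new [np.float64(0.052), np.float64(0.0511), np.float64(0.0525), np.float64(0.0523), np.float64(0.0519)]
```

Call:
move_arm:
  delta_pos:
    - [0, 0.0006, 0]
    - [0, 0, 0]
  rotation:
    - [0, 0, 0]
    - [0, 0, 0]
  gripper: [0.3, 0.3]

```text
t: 9.25
eef_pos: [0.5432, -0.2432, 0.0255]
eef_rot: [0.0, 0.705, 0.709, -0.0]
force: [-1.7, -7.0, -0.7]
opening: 0.0263
grip_force: 3.5
```

Firm contact: the force rose to 7 N with no advance. I'll retract straight back, go up and move aside to check.

Call:
move_arm:
  delta_pos:
    - [0, -0.005, 0]
    - [0, -0.015, 0]
    - [0, -0.02, 0]
    - [0, 0, 0.03]
    - [0, 0, 0.07]
    - [0, 0, 0.08]
    - [0, 0, 0.08]
    - [0, -0.06, 0]
    - [0, -0.07, 0]
    - [-0.05, -0.07, 0]
    - [-0.05, -0.06, 0]
    - [-0.05, -0.03, 0]
    - [-0.05, 0, 0]
    - [-0.05, 0, 0]
    - [0, 0, 0]
    - [0, 0, 0]
  rotation:
    - [0, 0, 0]
    - [0, 0, 0]
    - [0, 0, 0]
    - [0, 0, 0]
    - [0, 0, 0]
    - [0, 0, 0]
    - [0, 0, 0]
    - [0, 0, 0]
    - [0, 0, 0]
    - [0, 0, 0]
    - [0, 0, 0]
    - [0, 0, 0]
    - [0, 0, 0]
    - [0, 0, 0]
    - [0, 0, 0]
    - [0, 0, 0]
  gripper: [0.3, 0.3, 0.3, 0.3, 0.3, 0.3, 0.3, 0.3, 0.3, 0.3, 0.3, 0.3, 0.3, 0.3, 0.3, 0.3]

```text
t: 11.25
eef_pos: [0.3571, -0.4892, 0.2207]
eef_rot: [0.0, 0.705, 0.709, 0.0]
force: [-0.2, 0.2, 0.6]
opening: 0.0264
grip_force: 0.0
```

```bash
python3 look.py pics/t3.png; python3 - <<'E'
import cv2
i=cv2.imread("pics/t3.png")[120:330,180:480]; cv2.imwrite("pics/t3c.png",cv2.resize(i,None,fx=2.6,fy=2.6,interpolation=cv2.INTER_CUBIC))
E
```

```text
11.3 [ 0.3575 -0.489   0.2206] 0.02625264704889235
n 1435 block (array([ 0.5252, -0.1593]), {'+x': (0.5641, 0.2), '-x': (0.4862, 0.59), '+y': (-0.0907, -0.52), '-y': (-0.2282, 0.21)})Traceback (most recent call last):
  File "look.py", line 9, in <module>
    print("frame",sides(f,.012,.035,.022,(342,203),.24,.14))
                  ~~~~~^^^^^^^^^^^^^^^^^^^^^^^^^^^^^^^^^^^^
  File "fit.py", line 14, in sides
    vx,vy,x0,y0=cv2.fitLine(q.astype(np.float32),cv2.DIST_HUBER,0,.001,.001).ravel()
                ~~~~~~~~~~~^^^^^^^^^^^^^^^^^^^^^^^^^^^^^^^^^^^^^^^^^^^^^^^^^
cv2.error: OpenCV(4.12.0) /io/opencv/modules/imgproc/src/linefit.cpp:50: error: (-215:Assertion failed) count > 0 in function 'fitLine2D_wods'
```

View pics/t3c.png

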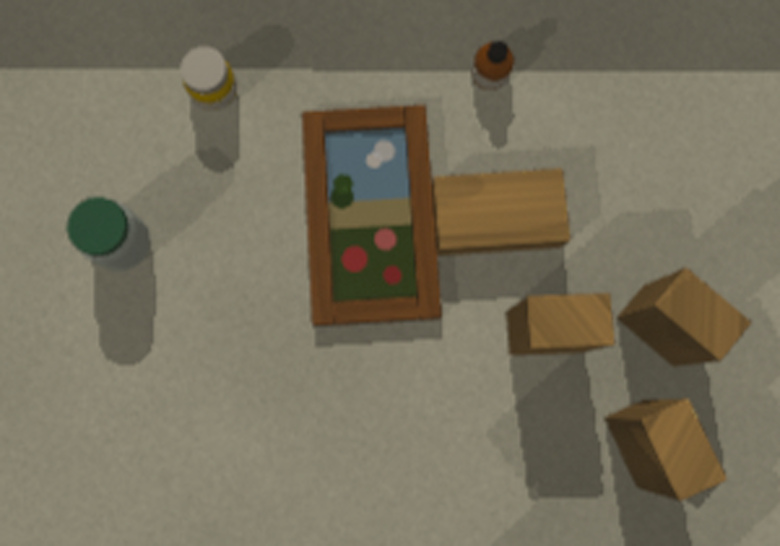

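The top crop shows the block at (500,210) with its end flush against the frame's long side at (436,210), square to it. The painting, jar, tub and amber bottle are in the same pixels as before. The arm is clear, so I'll hand in.

```bash
python3 -c "
from plant import arm
print(arm.finish_job())"
```

```text
the job is handed in; nothing more can be done
None
```

The job is handed in: using pushes only, the block was tipped flat towards the painting and slid until its end sat flush against the frame's long side, with the painting, jar, amber bottle and tub unmoved in the last picture and the robot clear at about 11 s.

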